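# Park the slicer's carriage past its spring catch

## Task

Park the carriage of the food slicer that stands on the wooden stove cover: press the red spring catch all the way down with a fingertip and, while it is held down, push the carriage to the left so that it slides over the catch, and on until it has gone right past and the catch springs up again behind it. Only press and push: do not lift or tilt the carriage, do not touch the blade, and leave the things standing around where they are.

Things in the scene. Friction and masses are not known exactly. Their poses are not given: they have to be found in the camera images.
- slicer: electric food slicer, white, grey bed; 290 mm long (y), 240 deep, 200 high; fixed on suction feet. Origin on its underside below the bed's middle; x points from the bed to the blade at the back (away from the robot), y along the bed to the left, z up. Bed: flat, x -70 to +70 mm, top 55 mm above the origin, end stops at y -137 and +137. Blade plane at x +86, motor housing x +95 to +173
- carriage: steel carriage, 0.9 kg, 180 mm long (y), slides along the bed, guided by skirts over its edges. Origin in its middle at bed level, axes as the slicer's. Deck 3 to 11 mm above the bed. End wall (to 72 mm) at the right end and black food holder plate (to 94 mm) along the back, both at x +9 or more. Starts about 43 mm right of the slicer's origin; past the catch when 31 mm or more left of it
- notch (a point): middle, at bed level, of the U-shaped notch in the front edge of the carriage's deck, open to the front and the top: 50 mm along y, 46 mm deep in x. Its walls are black: the left one (thumb rest) reaches 27 mm above the bed, the others 17 mm. At the start the catch stands in it. Right of it the deck is a 34 mm strip, which passes over the catch. Axes as the carriage's
- push_face (a point): point on the right-facing side of the black thumb rest, the left wall of the carriage's notch, where a fingertip pushes to the left: 19 mm above the bed, in the middle of the notch's depth. Axes as the carriage's
- catch_top (a point): centre of the top of the red catch cap, 36 mm long (slicer's y) and 30 mm wide; moves with the catch, in the slicer. Risen it is 13 mm above the bed, pressed right down 1 mm above it, 2 mm clear of the deck's underside. At the start it stands in the notch, 2 to 5 mm from the right wall and 9 to 12 mm from the thumb rest. Axes as the slicer's
- catch (a joint): travel of the red spring catch: 0 risen, 0.012 m right down. The spring pushes up with 1.5 N risen and 3 N right down, so it rises as soon as nothing is over it; the carriage's deck over it keeps it at about 0.010
- blade: round steel blade, 170 mm across, upright behind the bed, its plane along the slicer's y; origin that of the slicer. Not to be touched
- olive_jar: glass jar with black lid, 70 mm across, 86 mm high, origin under its centre; bystander on the stove cover
- teal_mug: teal mug, 83 x 117 x 94 mm, origin under its centre; bystander on the stove cover
- mandarin: mandarin, 58 mm, origin under its centre; bystander on the stove cover
- spice_jar_b: spice jar with red cap, 46 mm across, 97 mm high, origin under its centre; bystander on the stove cover
- orange_bowl: orange bowl, 140 mm across, 62 mm high, origin under its centre; bystander on the worktop
- takeout_tub: food tub with black lid, 119 x 159 x 51 mm, origin under its centre; bystander on the worktop
- salt_canister: navy paper drum, 71 mm across, 151 mm high, origin under its centre; bystander on the worktop
- tin_half: small green tin, 75 mm across, 58 mm high, origin under its centre; bystander on the worktop

How it is judged (in metres and radians):
On the way, in this order (a step that is already met when the one before it is completed fails the run):
1. the catch is pressed right down while the carriage still stands at the right end (value of joint catch above 0.0095 m and y of carriage in the frame of slicer below -0.03 m), for 0.1 s.
2. the carriage slides over the catch, which stays down (value of joint catch above 0.008 m and y of carriage in the frame of slicer between -0.01 and 0.025 m).
At the end, for the whole second after the job is handed in: the carriage lies flat on the bed (within 4 mm of its height), in line with it, at rest and to the left of the catch (its middle more than 28 mm left of the bed's middle), and the catch is up again behind it (within 2 mm of fully risen) (y of carriage in the frame of slicer above 0.028 m and value of joint catch below 0.002 m and z of carriage in the frame of slicer between 0.051 and 0.059 m and angle between the y axis of carriage and the y axis of slicer, either way round below 0.05 rad and linear speed of carriage below 0.01 m/s); the robot touches nothing.
It fails at once if the carriage is lifted or tilted off the bed (z of carriage in the frame of slicer above 0.062 m or angle between carriage's own z axis and vertical above 0.1 rad).
It fails at once if the robot touches the blade (contact force between any of the fingers, the arm and blade above 0.5 N).
It fails at once if a bystander is moved by more than 3 cm (distance of any of olive_jar, teal_mug, mandarin, spice_jar_b, orange_bowl, takeout_tub, salt_canister, tin_half from where it was at the start of the episode above 0.03 m).
It also fails if it takes over 38 s, if anything falls off the work surface, if the arm or the gripper's body presses on something with over 40 N, if the wrist force passes 120 N, or if a joint passes its speed limit or range.

## Robot

A 6-joint arm with a two-finger parallel gripper is mounted at the origin on a cart in front of the work surface, level with it; the furniture and walls round the work are solid. World frame = base frame: x ahead of the robot, y to its left, z up, the work surface at z = 0. Lengths are in mm, angles in degrees, forces in N, time in s.
With the tool pointing down it reaches from about 300 to 850 mm from the base axis. Payload 4.2 kg.
Tool frame: the origin (TCP) lies at the very end of the fingers, on their centre line; the grasp point (between the pads) lies 19 mm behind it (env.grasp_offset is the distance from the TCP to the grasp point, in mm); z points along the fingers, y is the line along which they close (so a half turn about z gives the same grasp; the last joint's range is limited). The gripper opens to 91 mm and grips with 3 to 60 N. Pads are 32 mm wide; open, the fingers measure 118 mm over their backs; the gripper's body (76 mm by 178 mm) begins 60 mm behind the grasp point.
Start: joints at [62.911, 18.312, 89.639, -0, 72.044, -1.146], TCP at [251.559, 517.07, 213.976] pointing down, gripper open.
Joint ranges: [-177.97, 177.97], [-48.28, 115.42], [12.27, 149.76], [-77.06, 257.06], [2.81, 150.46], [-146.56, 146.56]. Speed limits (degrees/s): [147.25, 147.25, 180, 180, 180, 180].

## Interface

Orientations are given as [roll, pitch, yaw] about the fixed x, y, z axes, in that order (R = Rz(yaw) Ry(pitch) Rx(roll)).
In Python, from workcell import env gives the robot as it stands. The module is installed in compiled form; this text tells all that it offers.
- The arm moves only by the tool send_rows, never from a script. Its argument "motion" is a list of rows, each an object of numbers: "tx", "ty", "tz": the shift along the tool's x, y, z in units of 500 mm (1.0 is 500 mm); "rx", "ry", "rz": the turn, a rotation vector about the tool's x, y, z in units of 30 degrees (1.0 is 30 degrees); "gripper": the closure, from -1 (fully open) to 1 (shut). In form: [{"tx": .., "ty": .., "tz": .., "rx": .., "ry": .., "rz": .., "gripper": ..}, ...]. A call has 1 to 12 rows; each row shifts and turns the commanded pose from where the row before left it, along the tool's axes as they then stand; what a row does not reach is not made up. A row lasts 1/8 s, in which the tool goes at most 62.5 mm and 10.7 degrees, less where a joint would pass 70% of its speed; a pose out of reach is approached as far as the arm can. A call with a number of a shift or a turn outside -1 to 1 is refused whole. A call with a gripper value outside its range is refused whole. The fingers move at their own pace and stop on an object; "grip_force" is the grip in N (left out, the last holds). Time passes only in rows, so rows that do not move let the fingers close. It gives the time, the measured TCP pose, the force, the opening and the grip force at its end, in the units of the state.
- env.state(): the state, without advancing time (a new reading comes with each control period).
- env.grab_frame(name): name is "scene" or "side" or "wrist"; returns a dict with "frame" (480x640x3 uint8, red, green, blue), "vertical_fov" (degrees; the focal length in pixels is half the picture's height over the tangent of half this angle, whatever the lens; pixels are square), "cx", "cy" (the principal point, pixels), "k1" (the pictures are not rectified: a ray, as slopes to the right and down, at radius r is drawn at 1 + k1 r^2 times it, then the intrinsics apply), "rvec" (rotation vector, rad) and "tvec" (3), from world to camera coordinates, as OpenCV has them; the wrist camera has in their place "T_tool_cam" (4x4, takes a point from camera to tool coordinates, whose origin is the TCP and whose axes are the flange's). Camera axes: x right, y down, z forward; pixel columns grow to the right and rows downward; lengths in mm; the calibration is good to about 2 mm. A picture is of the moment at which its call begins: read the wrist's pose just before it. There is no depth.
- env.job_done(): hands the job in; it is judged then, once.
The state is a dict: "time_s": time; "qpos": joint angles; "qvel": joint speeds; "effort": joint torques, N m; "ee_pos": TCP position; "ee_rot": TCP orientation; "force": force on the tool from outside, world axes, zero at the start; "torque": the same for the moment, N m; "gripper_width": finger opening in mm; "gripper_force": force on a finger pad.
Only numpy, scipy, OpenCV 4.12 (cv2) and the standard library are available. Lean on these libraries where they do the work, as an engineer would, in place of code of your own. Each camera call takes 0.05 s, during which the arm holds its last target. There are 200 camera calls.

## Working session

There is one attempt and no reset: what is moved stays moved. The work goes in short steps, Python scripts to look and compute and a tool call to move; the robot and the scene stay as the last step left them, time stands still between calls to the robot, and variables do not carry over. Pictures are saved under pics/ and viewed, at most 10 in all, crops included, and the job is handed in when it is done.

Besides the shell and the picture viewer there is one more tool, called after "Request:" by a JSON object that holds its "method" and its "body", one argument or row to a line. send_rows: Moves the arm, as the interface text tells. Shifts and turns lie within -1 to 1; 1 stands for 500 mm of shift or 30 degrees of turn. Its arguments: {"type":"object","properties":{"motion":{"type":"array"},"grip_force":{"type":"number"}},"required":["motion"]}

```bash
mkdir -p pics; cat > h.py <<'E'
import numpy as np,cv2
from workcell import env
from scipy.spatial.transform import Rotation as R
def grab(n):
    s=env.state(); f=env.grab_frame(n); f['s']=s; return f
def K(f):
    fl=240/np.tan(np.radians(f['vertical_fov'])/2); return np.array([[fl,0,f['cx']],[0,fl,f['cy']],[0,0,1.]]),np.array([f['k1'],0,0,0,0.])
def cam(f):
    if 'rvec' in f and f['rvec'] is not None:
        Rm=cv2.Rodrigues(np.array(f['rvec'],float))[0]; return Rm.T,-Rm.T@np.array(f['tvec'],float).ravel()
    T=np.array(f['T_tool_cam']); Rt=R.from_euler('xyz',f['s']['ee_rot'],degrees=True).as_matrix()
    return Rt@T[:3,:3],Rt@T[:3,3]+np.array(f['s']['ee_pos'])
def ray(f,uv):
    k,d=K(f); p=cv2.undistortPoints(np.array(uv,float).reshape(-1,1,2),k,d).reshape(-1,2)
    Rm,c=cam(f); return c,np.c_[p,np.ones(len(p))]@Rm.T
def onz(f,uv,z):
    c,d=ray(f,uv); return c+d*((z-c[2])/d[:,2])[:,None]
def proj(f,P):
    k,d=K(f); Rm,c=cam(f); q=(np.array(P,float).reshape(-1,3)-c)@Rm
    return cv2.projectPoints(q,np.zeros(3),np.zeros(3),k,d)[0].reshape(-1,2)
def save(n,im): cv2.imwrite('pics/'+n+'.png',im[:,:,::-1])
E
python3 - <<'E'
from h import *
import pickle
for n in ['scene','side','wrist']:
    f=grab(n); pickle.dump(f,open(n+'.pkl','wb')); save(n,f['frame']); print(n,{k:v for k,v in f.items() if k not in('frame','s')},cam(f)[1])
print(env.state())
E
```

```text
scene {'vertical_fov': 45.25675219199524, 'cx': 321.57556215549045, 'cy': 229.66540495672007, 'k1': 0.059753666986477626, 'rvec': array([ 2.06004003, -1.20302328,  0.54582768]), 'tvec': array([-202.68317424,  407.25858714, 1408.00776376])} [-572.26143251 -523.74624487 1260.01294143]
side {'vertical_fov': 42.863419500357466, 'cx': 323.52029722456655, 'cy': 235.0198298607307, 'k1': -0.02278987582526814, 'rvec': array([ 0.53914762, -2.47492437,  1.50825885]), 'tvec': array([ 508.11663527,  179.23960737, 2040.64683782])} [-206.04124239 1794.99159249 1090.9175303 ]
wrist {'vertical_fov': 61.67449793571233, 'cx': 321.6997884368761, 'cy': 234.97683883517774, 'k1': 0.02448780277261459, 'T_tool_cam': array([[ 1.74508586e-04, -9.55342768e-01, -2.95499856e-01,
         8.54611852e+01],
       [ 9.99999424e-01,  4.79687695e-04, -9.60263359e-04,
        -2.65243654e-01],
       [ 1.05912830e-03, -2.95499519e-01,  9.55342301e-01,
        -1.70624308e+02],
       [ 0.00000000e+00,  0.00000000e+00,  0.00000000e+00,
         1.00000000e+00]])} [174.498291   554.04673519 383.84166752]
{'time_s': 0.15, 'qpos': array([ 6.29098087e+01,  1.83410021e+01,  8.96884676e+01,  3.00744344e-04,
        7.20436191e+01, -1.14543419e+00]), 'qvel': array([ 0.0810533 , -0.11506764, -0.11846536,  0.03320423, -0.13963533,
       -0.05446492]), 'effort': array([ 7.43961791e-04, -4.12772119e+01, -2.32153934e+01,  7.26602110e-02,
        4.33192193e-02, -7.57596695e-05]), 'ee_pos': array([251.39193188, 516.72698713, 213.34848024]), 'ee_rot': array([-1.79926931e+02, -1.74698535e-03,  1.54055149e+02]), 'force': array([ 0.33750332, -0.27135478,  0.38415749]), 'torque': array([-0.02378635, -0.02713463, -0.01951333]), 'gripper_force': 0.0, 'gripper_width': 90.9660709840899}
```

View pics/scene.png

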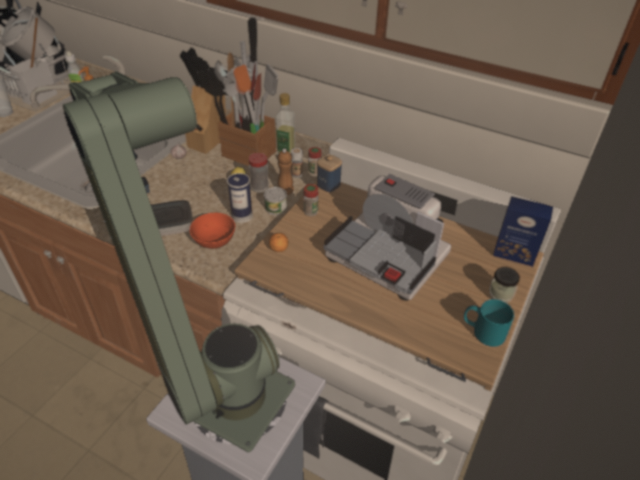

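View pics/side.png

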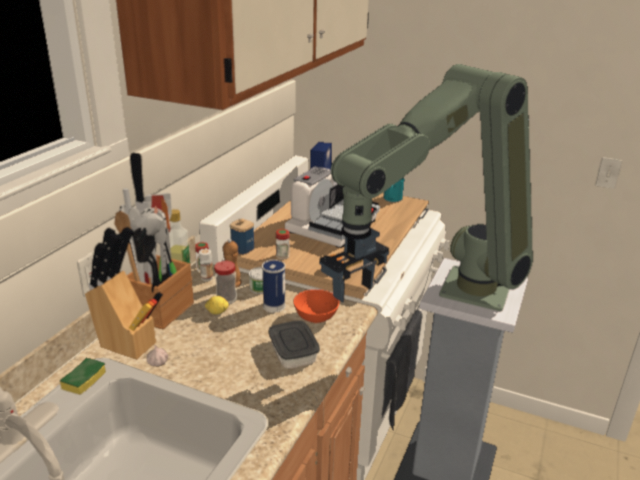

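The scene view shows the slicer near (390,245), its red catch in the notch at (392,274), and the mandarin at (278,242). The side view shows the gripper hiding the bed, so I'll cast a ray for a rough position.

```bash
python3 - <<'E'
from h import *
import pickle
f=pickle.load(open('scene.pkl','rb'))
for z in (70,100,130): print(z,onz(f,[[392,274],[327,243],[403,293],[449,240]],z).round(0).tolist())
for z in (0,50):print(z,onz(f,[[240,275],[278,250],[490,340],[310,212],[500,298]],z).round(0).tolist())
E
```

```text
70 [[498.0, -181.0, 70.0], [516.0, 37.0, 70.0], [448.0, -235.0, 70.0], [710.0, -272.0, 70.0]]
100 [[471.0, -190.0, 100.0], [488.0, 23.0, 100.0], [422.0, -243.0, 100.0], [677.0, -279.0, 100.0]]
130 [[444.0, -198.0, 130.0], [461.0, 9.0, 130.0], [397.0, -250.0, 130.0], [645.0, -285.0, 130.0]]
0 [[332.0, 228.0, 0.0], [477.0, 186.0, 0.0], [472.0, -484.0, 0.0], [681.0, 190.0, 0.0], [630.0, -465.0, 0.0]]
50 [[297.0, 198.0, 50.0], [435.0, 158.0, 50.0], [431.0, -485.0, 50.0], [631.0, 161.0, 50.0], [582.0, -468.0, 50.0]]
```

Request:
{"method": "send_rows", "body": {
  "motion": [
    {"tx": -0.07, "ty": -0.09, "tz": -0.015, "gripper": 1},
    {"tx": -0.07, "ty": -0.09, "tz": -0.015, "gripper": 1},
    {"tx": -0.07, "ty": -0.09, "tz": -0.015, "gripper": 1},
    {"tx": -0.07, "ty": -0.09, "tz": -0.015, "gripper": 1},
    {"tx": -0.07, "ty": -0.09, "tz": -0.015, "gripper": 1},
    {"tx": -0.07, "ty": -0.09, "tz": -0.015, "gripper": 1},
    {"tx": -0.07, "ty": -0.09, "tz": -0.015, "gripper": 1},
    {"tx": -0.07, "ty": -0.09, "tz": -0.015, "gripper": 1},
    {"tx": -0.07, "ty": -0.09, "tz": -0.015, "gripper": 1},
    {"tx": -0.07, "ty": -0.09, "tz": -0.015, "gripper": 1},
    {"tx": -0.07, "ty": -0.09, "tz": -0.015, "gripper": 1},
    {"tx": -0.07, "ty": -0.09, "tz": -0.015, "gripper": 1}
  ]
}}

```text
invalid input at $.motion[0]: expected keys tx, ty, tz, rx, ry, rz, gripper
```

Request:
{"method": "send_rows", "body": {
  "motion": [
    {"rz": -0.2, "gripper": 1},
    {"rz": -0.2, "gripper": 1},
    {"gripper": 1},
    {"gripper": 1}
  ]
}}

```text
invalid input at $.motion[0]: expected keys tx, ty, tz, rx, ry, rz, gripper
```

```bash
python3 - <<'E'
from h import *
import pickle
f=grab('wrist'); pickle.dump(f,open('w1.pkl','wb')); save('w1',f['frame'])
s=f['s'];print(s['time_s'],s['ee_pos'],s['ee_rot'],s['gripper_width'])
E
```

```text
0.15 [251.39193188 516.72698713 213.34848024] [-1.79926931e+02 -1.74698535e-03  1.54055149e+02] 90.9660709840899
```

View pics/w1.png

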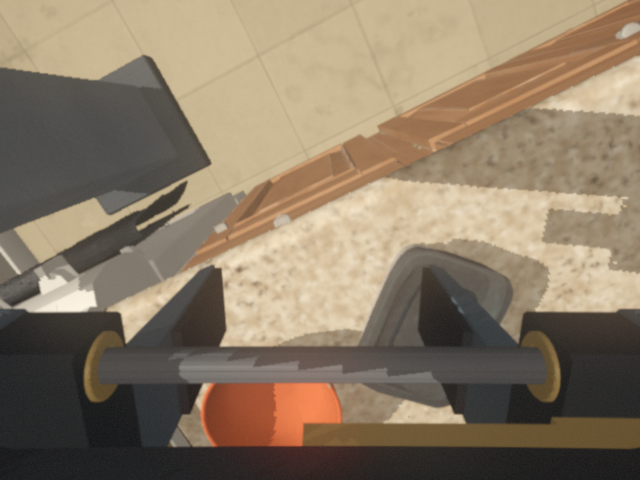

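The wrist camera looks back towards the robot, with the fingers at the bottom of the frame. So the TCP must go beyond the catch for it to be seen.

Request:
{"method": "send_rows", "body": {
  "motion": [
    {"tx": -0.083, "ty": -0.077, "tz": -0.015, "rx": 0, "ry": 0, "rz": 0, "gripper": 1},
    {"tx": -0.083, "ty": -0.077, "tz": -0.015, "rx": 0, "ry": 0, "rz": 0, "gripper": 1},
    {"tx": -0.083, "ty": -0.077, "tz": -0.015, "rx": 0, "ry": 0, "rz": 0, "gripper": 1},
    {"tx": -0.083, "ty": -0.077, "tz": -0.015, "rx": 0, "ry": 0, "rz": 0, "gripper": 1},
    {"tx": -0.083, "ty": -0.077, "tz": -0.015, "rx": 0, "ry": 0, "rz": 0, "gripper": 1},
    {"tx": -0.083, "ty": -0.077, "tz": -0.015, "rx": 0, "ry": 0, "rz": 0, "gripper": 1},
    {"tx": -0.083, "ty": -0.077, "tz": -0.015, "rx": 0, "ry": 0, "rz": 0, "gripper": 1},
    {"tx": -0.083, "ty": -0.077, "tz": -0.015, "rx": 0, "ry": 0, "rz": 0, "gripper": 1},
    {"tx": -0.083, "ty": -0.077, "tz": -0.015, "rx": 0, "ry": 0, "rz": 0, "gripper": 1},
    {"tx": -0.083, "ty": -0.077, "tz": -0.015, "rx": 0, "ry": 0, "rz": 0, "gripper": 1},
    {"tx": -0.083, "ty": -0.077, "tz": -0.015, "rx": 0, "ry": 0, "rz": 0, "gripper": 1},
    {"tx": -0.083, "ty": -0.077, "tz": -0.015, "rx": 0, "ry": 0, "rz": 0, "gripper": 1}
  ]
}}

```text
time_s: 1.7
ee_pos: [497.6, -118.1, 304.1]
ee_rot: [180.0, 0.0, 154.0]
force: [1.6, 1.0, -0.2]
gripper_width: 0.7
gripper_force: 0.0
```

Request:
{"method": "send_rows", "body": {
  "motion": [
    {"tx": -0.083, "ty": -0.077, "tz": 0, "rx": 0, "ry": 0, "rz": -0.2, "gripper": 1},
    {"tx": 0, "ty": 0, "tz": 0, "rx": 0, "ry": 0, "rz": -0.2, "gripper": 1},
    {"tx": 0, "ty": 0, "tz": 0, "rx": 0, "ry": 0, "rz": 0, "gripper": 1},
    {"tx": 0, "ty": 0, "tz": 0, "rx": 0, "ry": 0, "rz": 0, "gripper": 1}
  ]
}}

```text
time_s: 2.2
ee_pos: [517.5, -168.5, 303.9]
ee_rot: [180.0, -0.0, 166.0]
force: [0.6, -0.5, -0.7]
gripper_width: 0.2
gripper_force: 0.0
```

```bash
python3 - <<'E'
from h import *
import pickle
f=grab('wrist'); pickle.dump(f,open('w1.pkl','wb')); save('w1b',f['frame'])
s=f['s'];print(s['time_s'],s['ee_pos'],s['ee_rot'],s['gripper_width'],s['force'])
E
```

```text
2.2 [ 517.52595607 -168.54272254  303.92158691] [ 1.79988883e+02 -8.81730328e-03  1.66006878e+02] 0.18188077977081507 [ 0.60125317 -0.45777654 -0.66128635]
```

View pics/w1b.png

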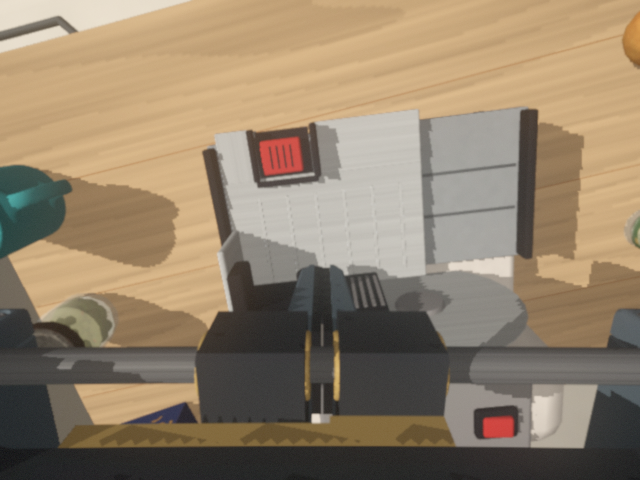

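The wrist view shows the catch at (282,156) in the black notch, with the thumb rest at (317,150). The carriage's front edge runs from (217,134) to (418,110), and the end stops are at x≈212 and 527. Next I'll triangulate the catch and find the yaw.

```bash
python3 - <<'E'
from h import *
import pickle
def red(f,box):
    x0,y0,x1,y1=box; h=cv2.cvtColor(f['frame'],cv2.COLOR_RGB2HSV)
    m=((h[...,0]<8)|(h[...,0]>172))&(h[...,1]>150)&(h[...,2]>70); q=np.zeros_like(m); q[y0:y1,x0:x1]=m[y0:y1,x0:x1]
    ys,xs=np.nonzero(q); c=np.c_[xs,ys].astype(np.float32); r=cv2.minAreaRect(c); print(len(xs),c.mean(0),r); return cv2.boxPoints(r),np.array(r[0])
f=pickle.load(open('w1.pkl','rb')); g=pickle.load(open('scene.pkl','rb'))
bw,cw=red(f,(230,120,330,200)); bs,cs=red(g,(370,255,415,290))
c1,d1=ray(f,cw); c2,d2=ray(g,cs); d1,d2=d1[0],d2[0]
A=np.c_[d1,-d2]; t=np.linalg.lstsq(A,c2-c1,rcond=None)[0]
p,q=c1+t[0]*d1,c2+t[1]*d2; print(p,q)
for z in (p[2],q[2],):
    b=onz(f,bw,z); print(b.round(1).tolist()); print([np.linalg.norm(b[i]-b[i-1]).round(1) for i in range(4)])
    L=onz(f,[[217,134],[418,110],[222,160],[521,150],[536,150]],z-2); v=L[1]-L[0]; print('len',np.linalg.norm(v),'yaw',np.degrees(np.arctan2(v[1],v[0]))-90,L.round(1).tolist())
E
```

```text
1163 [280.5718  155.09029] ((280.546142578125, 155.36924743652344), (34.10955047607422, 39.93918228149414), 82.87498474121094)
103 [391.80582 274.34952] ((391.8190002441406, 274.4224548339844), (13.655871391296387, 8.272306442260742), 23.198589324951172)
[ 462.86360794 -193.35299826  107.7836617 ] [ 462.13377475 -191.89859916  107.54738823]
[[446.0, -208.8, 107.8], [450.3, -173.5, 107.8], [480.1, -177.5, 107.8], [475.8, -213.7, 107.8]]
[np.float64(30.2), np.float64(35.6), np.float64(30.0), np.float64(36.5)]
len 178.24272476898358 yaw -7.4405156388329345 [[431.5, -243.3, 105.8], [454.6, -66.5, 105.8], [454.3, -246.2, 105.8], [510.9, 16.7, 105.8], [514.2, 29.5, 105.8]]
[[446.0, -208.9, 107.5], [450.4, -173.5, 107.5], [480.1, -177.5, 107.5], [475.8, -213.8, 107.5]]
[np.float64(30.2), np.float64(35.6), np.float64(30.0), np.float64(36.5)]
len 178.3569243547154 yaw -7.44051563883292 [[431.5, -243.3, 105.5], [454.6, -66.5, 105.5], [454.3, -246.2, 105.5], [510.9, 16.8, 105.5], [514.2, 29.6, 105.5]]
```

Request:
{"method": "send_rows", "body": {
  "motion": [
    {"tx": 0, "ty": 0, "tz": 0, "rx": 0, "ry": 0, "rz": -0.223, "gripper": 1},
    {"tx": 0.108, "ty": -0.058, "tz": 0, "rx": 0, "ry": 0, "rz": 0, "gripper": 1},
    {"tx": 0, "ty": 0, "tz": 0.09, "rx": 0, "ry": 0, "rz": 0, "gripper": 1},
    {"tx": 0, "ty": 0, "tz": 0.09, "rx": 0, "ry": 0, "rz": 0, "gripper": 1},
    {"tx": 0, "ty": 0, "tz": 0.09, "rx": 0, "ry": 0, "rz": 0, "gripper": 1},
    {"tx": 0, "ty": 0, "tz": 0.07, "rx": 0, "ry": 0, "rz": 0, "gripper": 1},
    {"tx": 0, "ty": 0, "tz": 0, "rx": 0, "ry": 0, "rz": 0, "gripper": 1},
    {"tx": 0, "ty": 0, "tz": 0, "rx": 0, "ry": 0, "rz": 0, "gripper": 1}
  ]
}}

```text
time_s: 3.25
ee_pos: [461.6, -191.1, 135.5]
ee_rot: [-180.0, 0.2, 172.8]
force: [-0.1, -0.2, -0.1]
gripper_width: 0.4
gripper_force: 0.0
```

```bash
python3 - <<'E'
from h import *
f=grab('wrist'); g=grab('scene'); s=f['s'];print(s['time_s'],s['ee_pos'],s['ee_rot'],s['force'])
save('w2',np.hstack([cv2.resize(f['frame'],(400,300)),cv2.resize(g['frame'][200:320,310:470],(400,300))]))
E
```

```text
3.25 [ 461.5976768  -191.08945633  135.48634808] [-1.79957918e+02  1.56443424e-01  1.72766198e+02] [-0.14409542 -0.15816359 -0.11111329]
```

View pics/w2.png

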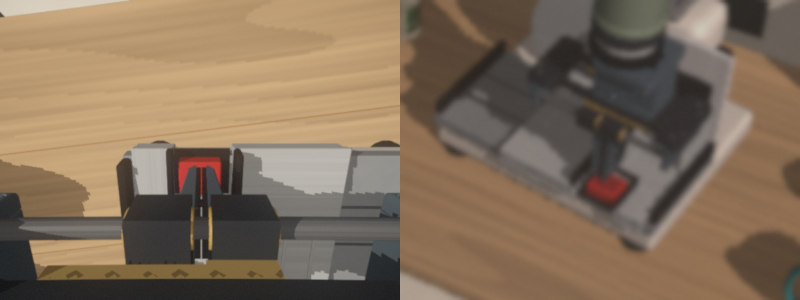

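The wrist crop shows the fingertips over the red cap, between the black notch walls. Next I go down in steps and watch the force.

Request:
{"method": "send_rows", "body": {
  "motion": [
    {"tx": 0.003, "ty": 0, "tz": 0.03, "rx": 0, "ry": 0, "rz": 0, "gripper": 1},
    {"tx": 0, "ty": 0, "tz": 0.02, "rx": 0, "ry": 0, "rz": 0, "gripper": 1},
    {"tx": 0, "ty": 0, "tz": 0.014, "rx": 0, "ry": 0, "rz": 0, "gripper": 1},
    {"tx": 0, "ty": 0, "tz": 0.01, "rx": 0, "ry": 0, "rz": 0, "gripper": 1},
    {"tx": 0, "ty": 0, "tz": 0, "rx": 0, "ry": 0, "rz": 0, "gripper": 1},
    {"tx": 0, "ty": 0, "tz": 0, "rx": 0, "ry": 0, "rz": 0, "gripper": 1}
  ]
}}

```text
time_s: 4.1
ee_pos: [459.7, -191.0, 100.9]
ee_rot: [-180.0, 0.2, 172.7]
force: [-6.5, 2.7, 26.0]
gripper_width: 0.3
gripper_force: 13.1
```

Request:
{"method": "send_rows", "body": {
  "motion": [
    {"tx": 0, "ty": 0, "tz": 0.003, "rx": 0, "ry": 0, "rz": 0, "gripper": 1},
    {"tx": 0, "ty": 0, "tz": 0, "rx": 0, "ry": 0, "rz": 0, "gripper": 1},
    {"tx": 0, "ty": 0, "tz": 0, "rx": 0, "ry": 0, "rz": 0, "gripper": 1}
  ]
}}

```text
time_s: 4.47
ee_pos: [459.7, -191.0, 100.7]
ee_rot: [-179.9, 0.2, 172.7]
force: [-9.4, 3.5, 35.6]
gripper_width: 0.2
gripper_force: 17.8
```

```bash
python3 - <<'E'
from h import *
import pickle
f=grab('wrist'); g=grab('scene'); h=grab('side'); pickle.dump((f,g,h),open('p.pkl','wb'))
a=cv2.resize(f['frame'][200:330,150:410],(800,400),interpolation=cv2.INTER_CUBIC)
b=np.hstack([cv2.resize(g['frame'][220:310,330:470],(400,200)),cv2.resize(h['frame'][150:270,270:430],(400,200))])
save('p1',np.vstack([a,b]))
print(env.state()['force'],env.state()['torque'])
E
```

```text
[-9.50074774  3.36656602 34.32675266] [0.80212167 1.7198271  0.02626499]
```

View pics/p1.png

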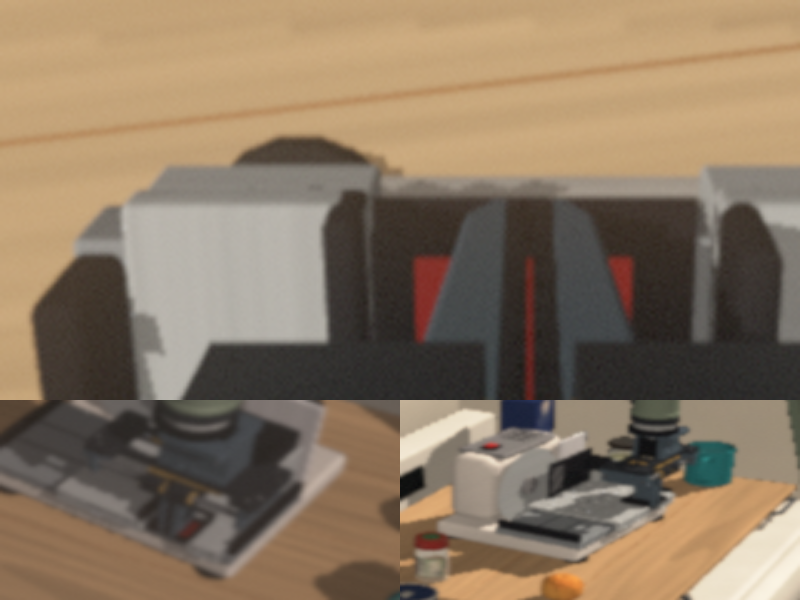

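```bash
python3 - <<'E'
from h import *
import pickle
f,g,h=pickle.load(open('p.pkl','rb')); H=cv2.cvtColor(f['frame'],cv2.COLOR_RGB2HSV)
m=((H[...,0]<8)|(H[...,0]>172))&(H[...,1]>130)&(H[...,2]>60); m[:270]=0;m[330:]=0;m[:,:260]=0;m[:,380:]=0
ys,xs=np.nonzero(m); print(ys.min(),xs.min(),xs.max())
r=ys.min()
a=[xs.min()-.5,ys.min()+1],[xs.max()+.5,ys.min()+1]
for z in (108,104,101,98,95,92):
    p=onz(f,a,z); print(z,np.linalg.norm(p[1]-p[0]).round(1),p.round(1).tolist())
# thumb/notch: deck front edge corners (crop 375,205)&(705,200)
for z in (110,105,100): print(z,onz(f,[[150+375*.325,200+200*.325],[150+705*.325,200+198*.325]],z).round(1).tolist())
E
```

```text
283 284 355
108 31.8 [[445.3, -206.2, 108.0], [449.3, -174.7, 108.0]]
104 32.6 [[447.0, -206.9, 104.0], [451.1, -174.6, 104.0]]
101 33.2 [[448.3, -207.4, 101.0], [452.5, -174.5, 101.0]]
98 33.7 [[449.6, -207.8, 98.0], [453.9, -174.4, 98.0]]
95 34.3 [[450.9, -208.3, 95.0], [455.3, -174.3, 95.0]]
92 34.9 [[452.3, -208.8, 92.0], [456.6, -174.2, 92.0]]
110 [[435.0, -209.5, 110.0], [440.5, -163.8, 110.0]]
105 [[436.9, -210.4, 105.0], [442.5, -163.3, 105.0]]
100 [[438.8, -211.3, 100.0], [444.6, -162.8, 100.0]]
```

The cap beside the fingers looks lowered, but the stop came about 5 mm higher than I expected. I'll lift and touch again in steps. If the cap moves with the finger, its image in the wrist view stays still.

```bash
cat > red.py <<'E'
from h import *
f=grab('wrist'); H=cv2.cvtColor(f['frame'],cv2.COLOR_RGB2HSV)
m=((H[...,0]<8)|(H[...,0]>172))&(H[...,1]>130)&(H[...,2]>60); m[:230]=0;m[330:]=0;m[:,:240]=0;m[:,400:]=0
ys,xs=np.nonzero(m); s=f['s']
print('t',s['time_s'],s['ee_pos'].round(1),'F',s['force'].round(1),'red row',ys.min(),'cols',xs.min(),xs.max())
E
python3 red.py
```

```text
t 4.625 [ 459.7 -191.1  100.7] F [-9.5  3.4 34.3] red row 283 cols 284 355
```

Request:
{"method": "send_rows", "body": {
  "motion": [
    {"tx": 0, "ty": 0, "tz": -0.03, "rx": 0, "ry": 0, "rz": 0, "gripper": 1},
    {"tx": 0, "ty": 0, "tz": 0, "rx": 0, "ry": 0, "rz": 0, "gripper": 1},
    {"tx": 0, "ty": 0, "tz": 0, "rx": 0, "ry": 0, "rz": 0, "gripper": 1}
  ]
}}

```text
time_s: 5.05
ee_pos: [459.4, -190.9, 110.1]
ee_rot: [-180.0, 0.0, 172.7]
force: [1.3, 0.2, 1.5]
gripper_width: 0.1
gripper_force: 0.8
```

```bash
python3 red.py
```

```text
t 5.05 [ 459.4 -190.9  110.1] F [1.3 0.2 1.5] red row 273 cols 281 358
```

Request:
{"method": "send_rows", "body": {
  "motion": [
    {"tx": 0, "ty": 0, "tz": -0.03, "rx": 0, "ry": 0, "rz": 0, "gripper": 1},
    {"tx": 0, "ty": 0, "tz": 0, "rx": 0, "ry": 0, "rz": 0, "gripper": 1},
    {"tx": 0, "ty": 0, "tz": 0, "rx": 0, "ry": 0, "rz": 0, "gripper": 1}
  ]
}}

```text
time_s: 5.48
ee_pos: [458.7, -190.6, 125.3]
ee_rot: [180.0, -0.0, 172.7]
force: [0.9, -0.4, -0.2]
gripper_width: 0.2
gripper_force: 0.0
```

```bash
python3 red.py
```

```text
t 5.475 [ 458.7 -190.6  125.3] F [ 0.9 -0.4 -0.2] red row 263 cols 283 355
```

Request:
{"method": "send_rows", "body": {
  "motion": [
    {"tx": 0, "ty": 0, "tz": 0.02, "rx": 0, "ry": 0, "rz": 0, "gripper": 1},
    {"tx": 0, "ty": 0, "tz": 0, "rx": 0, "ry": 0, "rz": 0, "gripper": 1},
    {"tx": 0, "ty": 0, "tz": 0, "rx": 0, "ry": 0, "rz": 0, "gripper": 1}
  ]
}}

```text
time_s: 5.9
ee_pos: [458.9, -190.7, 115.1]
ee_rot: [180.0, -0.0, 172.7]
force: [-0.0, 1.0, 0.3]
gripper_width: 0.7
gripper_force: 0.0
```

Request:
{"method": "send_rows", "body": {
  "motion": [
    {"tx": 0, "ty": 0, "tz": 0.003, "rx": 0, "ry": 0, "rz": 0, "gripper": 1},
    {"tx": 0, "ty": 0, "tz": 0, "rx": 0, "ry": 0, "rz": 0, "gripper": 1},
    {"tx": 0, "ty": 0, "tz": 0, "rx": 0, "ry": 0, "rz": 0, "gripper": 1}
  ]
}}

```text
time_s: 6.28
ee_pos: [459.1, -190.8, 114.0]
ee_rot: [180.0, 0.0, 172.7]
force: [0.2, 0.4, -0.3]
gripper_width: 0.4
gripper_force: 0.0
```

Request:
{"method": "send_rows", "body": {
  "motion": [
    {"tx": 0, "ty": 0, "tz": 0.003, "rx": 0, "ry": 0, "rz": 0, "gripper": 1},
    {"tx": 0, "ty": 0, "tz": 0, "rx": 0, "ry": 0, "rz": 0, "gripper": 1},
    {"tx": 0, "ty": 0, "tz": 0, "rx": 0, "ry": 0, "rz": 0, "gripper": 1}
  ]
}}

```text
time_s: 6.65
ee_pos: [459.2, -190.8, 112.6]
ee_rot: [-180.0, 0.0, 172.7]
force: [0.6, -0.5, 0.8]
gripper_width: 0.4
gripper_force: 0.6
```

Request:
{"method": "send_rows", "body": {
  "motion": [
    {"tx": 0, "ty": 0, "tz": 0.006, "rx": 0, "ry": 0, "rz": 0, "gripper": 1},
    {"tx": 0, "ty": 0, "tz": 0, "rx": 0, "ry": 0, "rz": 0, "gripper": 1},
    {"tx": 0, "ty": 0, "tz": 0, "rx": 0, "ry": 0, "rz": 0, "gripper": 1}
  ]
}}

```text
time_s: 7.02
ee_pos: [459.2, -190.8, 109.5]
ee_rot: [-180.0, 0.0, 172.7]
force: [-0.1, -0.0, 1.0]
gripper_width: 0.6
gripper_force: 0.8
```

```bash
python3 red.py
```

```text
t 7.025 [ 459.2 -190.8  109.5] F [-0.1 -0.   1. ] red row 274 cols 281 358
```

Request:
{"method": "send_rows", "body": {
  "motion": [
    {"tx": 0, "ty": 0, "tz": 0.008, "rx": 0, "ry": 0, "rz": 0, "gripper": 1},
    {"tx": 0, "ty": 0, "tz": 0, "rx": 0, "ry": 0, "rz": 0, "gripper": 1},
    {"tx": 0, "ty": 0, "tz": 0, "rx": 0, "ry": 0, "rz": 0, "gripper": 1}
  ]
}}

```text
time_s: 7.45
ee_pos: [459.1, -190.8, 105.4]
ee_rot: [180.0, 0.0, 172.7]
force: [0.1, -1.1, 1.6]
gripper_width: 0.5
gripper_force: 1.1
```

```bash
python3 red.py
```

```text
t 7.45 [ 459.1 -190.8  105.4] F [ 0.1 -1.1  1.6] red row 277 cols 281 358
```

Contact begins at about 113, and 113 − 12 = 101, so the stop at 100.8 was the catch right down. I'll press down lightly and hold.

Request:
{"method": "send_rows", "body": {
  "motion": [
    {"tx": 0, "ty": 0, "tz": 0.01, "rx": 0, "ry": 0, "rz": 0, "gripper": 1},
    {"tx": 0, "ty": 0, "tz": 0, "rx": 0, "ry": 0, "rz": 0, "gripper": 1},
    {"tx": 0, "ty": 0, "tz": 0, "rx": 0, "ry": 0, "rz": 0, "gripper": 1}
  ]
}}

```text
time_s: 7.88
ee_pos: [459.2, -190.8, 101.2]
ee_rot: [-180.0, 0.0, 172.7]
force: [-1.1, 0.3, 8.2]
gripper_width: 0.7
gripper_force: 4.4
```

Request:
{"method": "send_rows", "body": {
  "motion": [
    {"tx": 0, "ty": 0.006, "tz": 0, "rx": 0, "ry": 0, "rz": 0, "gripper": 1},
    {"tx": 0, "ty": 0.006, "tz": 0, "rx": 0, "ry": 0, "rz": 0, "gripper": 1},
    {"tx": 0, "ty": 0.006, "tz": 0, "rx": 0, "ry": 0, "rz": 0, "gripper": 1},
    {"tx": 0, "ty": 0, "tz": 0, "rx": 0, "ry": 0, "rz": 0, "gripper": 1}
  ]
}}

```text
time_s: 8.38
ee_pos: [460.8, -183.1, 101.2]
ee_rot: [-179.9, 0.1, 172.8]
force: [-0.3, -2.8, 7.1]
gripper_width: 0.2
gripper_force: 3.5
```

Request:
{"method": "send_rows", "body": {
  "motion": [
    {"tx": 0, "ty": 0.008, "tz": 0, "rx": 0, "ry": 0, "rz": 0, "gripper": 1},
    {"tx": 0, "ty": 0.008, "tz": 0, "rx": 0, "ry": 0, "rz": 0, "gripper": 1},
    {"tx": 0, "ty": 0.008, "tz": 0, "rx": 0, "ry": 0, "rz": 0, "gripper": 1},
    {"tx": 0, "ty": 0, "tz": 0, "rx": 0, "ry": 0, "rz": 0, "gripper": 1}
  ]
}}

```text
time_s: 8.88
ee_pos: [462.1, -172.6, 101.1]
ee_rot: [-179.7, 0.1, 172.9]
force: [-1.6, -8.5, 5.8]
gripper_width: 0.2
gripper_force: 5.9
```

```bash
python3 - <<'E'
from h import *
f=grab('wrist'); g=grab('scene')
a=cv2.resize(f['frame'][200:330,150:410],(800,400),interpolation=cv2.INTER_CUBIC)
save('p2',a); print(f['s']['ee_pos'],f['s']['force'])
E
```

```text
[ 462.14226802 -172.5513464   101.13782702] [-1.63319618 -8.46785856  5.75444172]
```

View pics/p2.png

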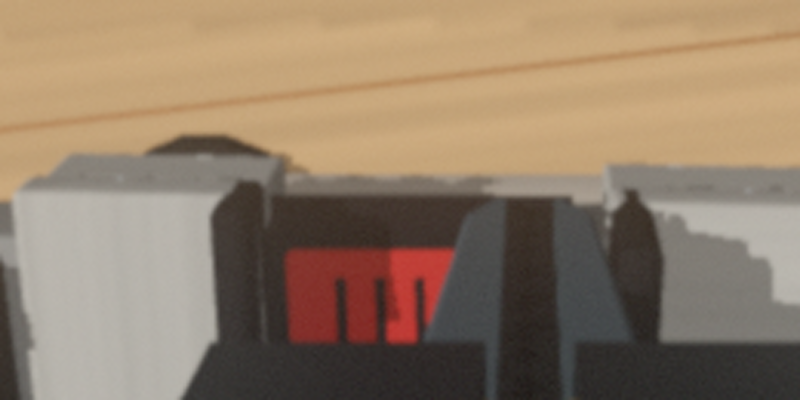

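The view shows the cap held down, the finger against the thumb rest at (620,260), and the notch's right wall close to the cap. I'll push on.

Request:
{"method": "send_rows", "body": {
  "motion": [
    {"tx": 0, "ty": 0.008, "tz": 0, "rx": 0, "ry": 0, "rz": 0, "gripper": 1},
    {"tx": 0, "ty": 0.008, "tz": 0, "rx": 0, "ry": 0, "rz": 0, "gripper": 1},
    {"tx": 0, "ty": 0.008, "tz": 0, "rx": 0, "ry": 0, "rz": 0, "gripper": 1},
    {"tx": 0, "ty": 0, "tz": 0, "rx": 0, "ry": 0, "rz": 0, "gripper": 1}
  ]
}}

```text
time_s: 9.48
ee_pos: [463.5, -161.5, 101.1]
ee_rot: [-179.6, 0.1, 172.9]
force: [-2.0, -11.8, 5.0]
gripper_width: 0.4
gripper_force: 6.3
```

```bash
python3 - <<'E'
from h import *
f=grab('wrist')
a=cv2.resize(f['frame'][200:330,150:410],(800,400),interpolation=cv2.INTER_CUBIC)
save('p3',a)
E
```

```text
(no output)
```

View pics/p3.png

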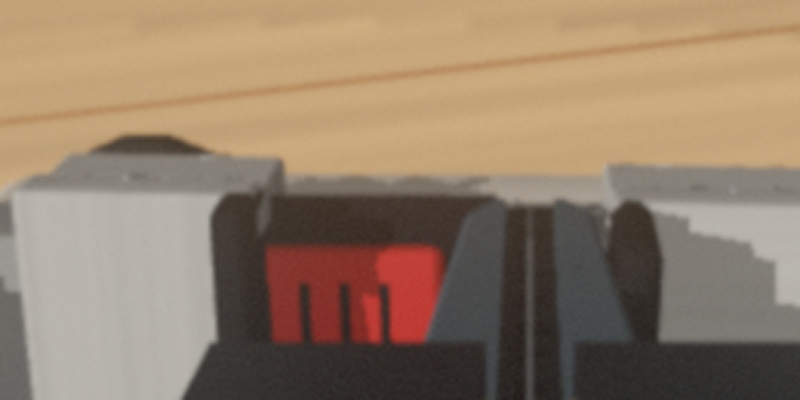

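The strip now covers the cap's right end. I'll keep pushing and ease the tip up slightly.

Request:
{"method": "send_rows", "body": {
  "motion": [
    {"tx": 0, "ty": 0.01, "tz": 0, "rx": 0, "ry": 0, "rz": 0, "gripper": 1},
    {"tx": 0, "ty": 0.01, "tz": 0, "rx": 0, "ry": 0, "rz": 0, "gripper": 1},
    {"tx": 0, "ty": 0.01, "tz": -0.006, "rx": 0, "ry": 0, "rz": 0, "gripper": 1},
    {"tx": 0, "ty": 0.01, "tz": -0.004, "rx": 0, "ry": 0, "rz": 0, "gripper": 1},
    {"tx": 0, "ty": 0, "tz": 0, "rx": 0, "ry": 0, "rz": 0, "gripper": 1}
  ]
}}

```text
time_s: 10.15
ee_pos: [465.3, -139.1, 104.7]
ee_rot: [-179.9, -0.0, 172.8]
force: [-0.2, -4.3, -3.1]
gripper_width: 0.7
gripper_force: 2.0
```

Request:
{"method": "send_rows", "body": {
  "motion": [
    {"tx": 0, "ty": 0.012, "tz": 0, "rx": 0, "ry": 0, "rz": 0, "gripper": 1},
    {"tx": 0, "ty": 0.012, "tz": 0, "rx": 0, "ry": 0, "rz": 0, "gripper": 1},
    {"tx": 0, "ty": 0.012, "tz": 0, "rx": 0, "ry": 0, "rz": 0, "gripper": 1},
    {"tx": 0, "ty": 0.012, "tz": 0, "rx": 0, "ry": 0, "rz": 0, "gripper": 1},
    {"tx": 0, "ty": 0.012, "tz": 0, "rx": 0, "ry": 0, "rz": 0, "gripper": 1},
    {"tx": 0, "ty": 0.012, "tz": 0, "rx": 0, "ry": 0, "rz": 0, "gripper": 1},
    {"tx": 0, "ty": 0.01, "tz": 0, "rx": 0, "ry": 0, "rz": 0, "gripper": 1},
    {"tx": 0, "ty": 0, "tz": 0, "rx": 0, "ry": 0, "rz": 0, "gripper": 1}
  ]
}}

```text
time_s: 11.15
ee_pos: [470.3, -98.7, 104.8]
ee_rot: [-179.8, -0.1, 172.8]
force: [-1.0, -6.6, -1.3]
gripper_width: 0.6
gripper_force: 3.1
```

```bash
python3 - <<'E'
from h import *
f=grab('wrist');g=grab('scene')
save('p4',np.hstack([cv2.resize(f['frame'],(480,360)),cv2.resize(g['frame'][200:310,320:460],(320,360))]))
E
```

```text
(no output)
```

View pics/p4.png

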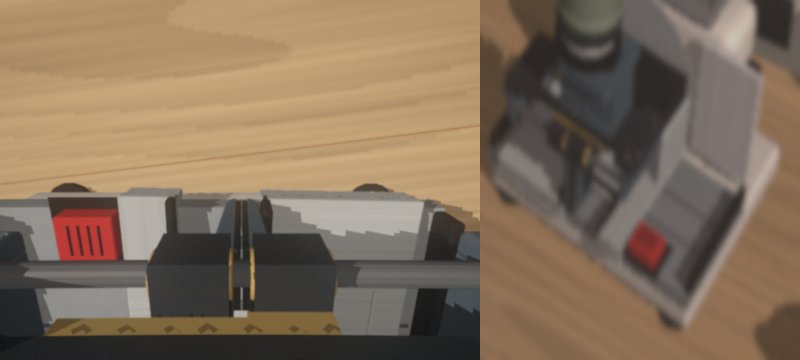

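The catch (88,235) is up again and the carriage is just past it. I'll push 5 mm more for margin, then back off and lift.

Request:
{"method": "send_rows", "body": {
  "motion": [
    {"tx": 0, "ty": 0.005, "tz": 0, "rx": 0, "ry": 0, "rz": 0, "gripper": 1},
    {"tx": 0, "ty": 0.005, "tz": 0, "rx": 0, "ry": 0, "rz": 0, "gripper": 1},
    {"tx": 0, "ty": 0, "tz": 0, "rx": 0, "ry": 0, "rz": 0, "gripper": 1},
    {"tx": 0, "ty": -0.01, "tz": 0, "rx": 0, "ry": 0, "rz": 0, "gripper": 1},
    {"tx": 0, "ty": -0.008, "tz": 0, "rx": 0, "ry": 0, "rz": 0, "gripper": 1},
    {"tx": 0, "ty": 0, "tz": -0.03, "rx": 0, "ry": 0, "rz": 0, "gripper": 1},
    {"tx": 0, "ty": 0, "tz": -0.1, "rx": 0, "ry": 0, "rz": 0, "gripper": 1},
    {"tx": 0, "ty": 0, "tz": -0.1, "rx": 0, "ry": 0, "rz": 0, "gripper": 1},
    {"tx": 0, "ty": 0, "tz": -0.1, "rx": 0, "ry": 0, "rz": 0, "gripper": 1},
    {"tx": -0.06, "ty": 0, "tz": -0.05, "rx": 0, "ry": 0, "rz": 0, "gripper": 1},
    {"tx": 0, "ty": 0, "tz": 0, "rx": 0, "ry": 0, "rz": 0, "gripper": 1},
    {"tx": 0, "ty": 0, "tz": 0, "rx": 0, "ry": 0, "rz": 0, "gripper": 1}
  ]
}}

```text
time_s: 12.75
ee_pos: [498.7, -104.9, 293.8]
ee_rot: [180.0, -0.2, 172.8]
force: [0.3, 0.2, -0.9]
gripper_width: 0.5
gripper_force: 0.0
```

```bash
python3 - <<'E'
from h import *
f=grab('wrist');save('p5',f['frame']);print(f['s']['force'])
E
```

```text
[ 0.28769354  0.21451374 -0.94397056]
```

View pics/p5.png

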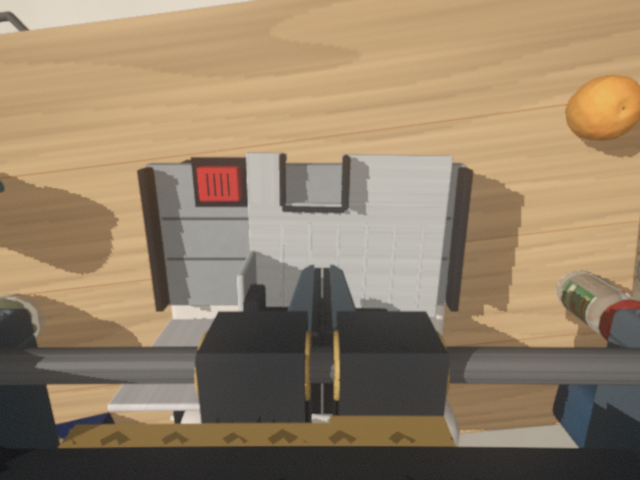

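The catch at (218,184) is up and clear of the carriage's right end at x≈247. The carriage lies flat near the left stop, and the arm touches nothing.

```bash
python3 -c "
from workcell import env
print(env.job_done())"
```

```text
the job is handed in; nothing more can be done
None
```

The carriage is parked to the left of the catch, which has sprung up again behind it, and the job is handed in; no verdict came back.

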